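# Press the bar muddler into its foam cutout

### The job

Put the wooden muddler away in the open bar kit case: hold it slanted with the handle up, tuck its black head under the white keeper bridge as far as the end wall, then press the handle down between the foam jaws until the whole muddler lies flat and flush, and let go. Press firmly but without squashing the foam bed, and leave the other things standing where they are.

Things in the scene. Friction and masses are not known exactly. Their poses are not given: they have to be found in the camera images.
- muddler: the bar muddler lying on the worktop, a square-section wooden bar 180 mm long and 30 mm high, about 0.18 kg. Origin: centre of its underside, z up. The black nylon head, 38 mm wide, is at its -x end (x = -90 to -50 mm); the wooden shaft, 30 mm wide, reaches from x = -50 to +90 mm. It starts with the head end roughly toward the robot. Grip it across the shaft, near the middle
- muddler_head (a point): on the muddler, middle of the lower edge of the head's end face, muddler x = -90 mm
- muddler_tail (a point): on the muddler, middle of the lower edge of the handle's end face, muddler x = +90 mm
- kit_case: fixed, open, low dark case filled with blue-grey foam, 240 (x) x 200 (y) x 42 mm to the foam's top, its carrying handle and latches on the -x side; origin: centre of its underside. A bottle opener is stored in its -y half (fixed, its top 16 mm above the foam, not to be handled); the empty cutout lies in its +y half
- cutout (a point): centre of the cutout's floor, 12 mm above the worktop, axes as the case's, -x to the bridge end. In mm here: floor z = 0, foam top z = 30, end wall x = -96, far wall x = 98; 44 wide from x = -96 to -30, then to x = 38 a finger notch 96 wide down to the floor. Seated, the muddler's axes and origin agree with these within a few mm and its top is level with the foam
- bridge (a point): middle of the underside of the white rigid keeper bridge's inner edge: cutout x = -74 mm, z = 37 mm. The bridge is 6 mm thick and covers the cutout from there to the end wall, so the head must go in slanted, about 0.26 rad (over 0.5 rad it does not fit): head's lower edge on the floor near cutout x = -64 mm, then slid on until it meets the end wall (slanted, its upper edge touches first)
- jaws (a point): between the two pale grey foam jaws on the cutout's middle line, cutout x = 68 mm, at foam top z = 30 mm. They span x = 48 to 88 mm, 40 mm apart at the top, tapering to 26 mm at z = 8 mm, sprung sideways (4500 N/m each): the 30 mm shaft must be pushed down here with about 6 to 16 N and then stays by friction
- foam_bed (a joint): how far the soft pale bed under the shaft (x = -29 to +95 mm of the cutout, 26 mm wide, top level with the floor) is squashed, m: 0 untouched, spring 5000 N/m, so 15 N presses it 3 mm; more than 6 mm (30 N) spoils it
- shaker: steel cocktail shaker, 69 mm across, 179 mm tall, standing behind the work; bystander, origin at the centre of its underside
- tumbler: clear drinking glass, 78 mm across, 92 mm tall; bystander, origin at the centre of its underside
- syrup: clear syrup bottle with a green cap, 58 mm across, 206 mm tall; bystander, origin at the centre of its underside
- jigger: steel double jigger, 43 mm across, 73 mm tall; bystander, origin at the centre of its underside
- tape: roll of masking tape lying flat, 96 mm across, 25 mm high; bystander, origin at the centre of its underside

How it is judged:
By the outcome, as a careful person would: the job done as asked, in the order asked, and still so for the second after the job is handed in, with the robot touching nothing.
It also fails if it takes over 51 s, if anything falls off the work surface, if the arm or the gripper's body presses on something with over 40 N, if the wrist force passes 120 N, or if a joint passes its speed limit or range.

### The arm

A 6-joint arm with a two-finger parallel gripper is mounted at the origin on a cart in front of the work surface, level with it; the furniture and walls round the work are solid. World frame = base frame: x ahead of the robot, y to its left, z up, the work surface at z = 0. Lengths are in m, angles in rad, forces in N, time in s.
With the tool pointing down it reaches from about 0.325 to 0.9 m from the base axis. Payload 6.1 kg.
Tool frame: the origin (TCP) lies between the finger pads; the fingertips stand 22 mm ahead of it and the grasp point (between the pads) lies 3 mm ahead of it (arm.tip_reach is the distance from the TCP to the fingertips, in m); z points along the fingers, x is the direction in which the jaws open and shut, and the axes are right-handed (so a half turn about z gives the same grasp; the last joint's range is limited). The gripper opens to 85 mm and grips with 20 to 120 N. Pads are 22 mm wide; open, the fingers measure 114 mm over their backs; the gripper's body (76 mm by 85 mm) begins 54 mm behind the grasp point. The pads swing forward as they close: fully open they stand 13 mm farther back than shut.
Start: joints at [-1.328, 0.22, 1.526, -0, 1.395, -0.126], TCP at [0.225, -0.583, 0.253] pointing down, gripper open.
Joint ranges: [-2.98, 2.98], [-0.91, 2.08], [0.09, 2.57], [-1.24, 4.39], [0.2, 2.65], [-2.68, 2.68]. Speed limits (rad/s): [2.57, 2.57, 3.01, 3.14, 3.14, 3.14].

### API

Orientations are given as a unit quaternion [w, x, y, z].
In Python, from rig import sensors, viewer, order, boxes_of, landmark_of, arm gives the robot as it stands.
- The arm moves only by the tool send_rows, never from a script. Its argument "series" is a list of rows, each a list of 3 entries, a list of its own where there are three numbers: the shift along the tool's x, y, z in mm, then the turn, a rotation vector about the tool's x, y, z in degrees, then the opening, from 0 (shut) to 1 (fully open). In form: [[[x, y, z], [wx, wy, wz], fingers], ...]. A call has 1 to 12 rows; each row shifts and turns the commanded pose from where the row before left it, along the tool's axes as they then stand; what a row does not reach is not made up. A row lasts 1/10 s, in which the tool goes at most 50 mm and 8.59 degrees, less where a joint would pass 70% of its speed; a pose out of reach is approached as far as the arm can. A call with a gripper value outside its range is refused whole. The fingers move at their own pace and stop on an object; "force" is the grip in N (left out, the last holds). Time passes only in rows, so rows that do not move let the fingers close. It gives the time, the measured TCP pose, the force and the opening at its end, in the units of the state.
- sensors.state(): the state, without advancing time (a new reading comes with each control period).
- viewer.capture(name): name is "side" or "top" or "wrist"; returns the picture (480x640x3 uint8, red, green, blue); there is no depth.
- viewer.camera_params(name): a dict with "fx", "fy", "cx", "cy" (pixels), "T" (4x4, takes a point from camera to world coordinates). Camera axes: x right, y up, looking along -z (the intrinsics and any distortion apply to the point x, -y, -z); pixel columns grow to the right and rows downward; lengths in m; the calibration is good to about 2 mm. A picture is of the moment at which its call begins: read the wrist's pose just before it. camera_params takes no time and is no camera call; for the wrist camera it gives the pose at the moment of the call.
- order.job_done(): hands the job in, once; it reports no verdict.
Trained networks look in the newest picture that a camera, given by its name, has taken for a name from the list of things; names that differ only in an ending like _2 or _b are one class to them, and where a whole thing is asked for, a point or a joint stands for the part that bears it (a point fixed in the world has none). Each returns a list of dicts, best first, with "confidence" (0 to 1); they miss things now and then, are a little off and sometimes report something else, mostly with a low value. They report only what shows in the picture. A call takes as long as a camera call.
- boxes_of(camera, target): "position" ([column, row] as shares, 0 to 1, of the picture: columns of its width, rows of its height, amid what is visible of it).
- landmark_of(camera, target): "position" ([column, row] as shares, 0 to 1, of the picture: columns of its width, rows of its height: a listed point, or the origin of a listed thing).
The state is a dict: "time_s": time; "qpos": joint angles; "dq": joint speeds; "joint_efforts": joint torques, N m; "eef_pos": TCP position; "tool_rot": TCP orientation; "wrist_force": force on the tool from outside, world axes, zero at the start; "moment": the same for the moment, N m; "opening": finger opening in m.
Only numpy, scipy, OpenCV 4.12 (cv2) and the standard library are available. Lean on these libraries where they do the work, as an engineer would, in place of code of your own. Each camera call takes 0.05 s, during which the arm holds its last target. There are 200 camera calls.

## Working session

There is one attempt and no reset: what is moved stays moved. The work goes in short steps, Python scripts to look and compute and a tool call to move; the robot and the scene stay as the last step left them, time stands still between calls to the robot, and variables do not carry over. Pictures are saved under pics/ and viewed, about 8 in all and at most 12, crops included, and the job is handed in when it is done.

Besides the shell and the picture viewer there is one more tool, called after ">>>" as name(argument=value, ...) on one line, values as JSON. send_rows: Moves the arm, as the interface text tells. Its arguments: {"type":"object","properties":{"series":{"type":"array","items":{"type":"array"}},"force":{"type":"number"}},"required":["series"]}

```bash
ls; mkdir -p pics; cat > h.py <<'E'
import numpy as np, cv2
from rig import sensors, viewer, order, boxes_of, landmark_of, arm
from scipy.spatial.transform import Rotation as R
def ray(cam,px,P=None):
    P=P or viewer.camera_params(cam);T=np.array(P["T"])
    d=np.array([(px[0]-P["cx"])/P["fx"],-(px[1]-P["cy"])/P["fy"],-1])
    return T[:3,3],T[:3,:3]@d
def onz(cam,px,z,P=None):
    o,d=ray(cam,px,P);return o+d*(z-o[2])/d[2]
def proj(cam,p,P=None):
    P=P or viewer.camera_params(cam);T=np.array(P["T"])
    c=T[:3,:3].T@(np.array(p)-T[:3,3]);return [P["cx"]+P["fx"]*c[0]/-c[2],P["cy"]+P["fy"]*c[1]/c[2]]
def lm(cam,t,z):
    for r in landmark_of(cam,t)[:2]:
        px=np.array(r["position"])*[640,480]
        print(cam,t,round(r["confidence"],2),px.round(1),onz(cam,px,z).round(4))
def cap(cam,name):
    im=viewer.capture(cam);cv2.imwrite(f"pics/{name}.png",im[:,:,::-1]);return im
E
python3 - <<'E'
from h import *
s=sensors.state();print(s)
print(viewer.camera_params("top"),viewer.camera_params("side"))
a=cap("top","top0");b=cap("side","side0")
for c in("top","side"):
    for t,z in dict(muddler=0,muddler_head=0,muddler_tail=0,kit_case=0,cutout=.012,bridge=.049,jaws=.042,shaker=0,tumbler=0,syrup=0,jigger=0,tape=0).items(): lm(c,t,z)
E
```

```text
pics
{'time_s': 0.0, 'qpos': array([-1.32809919e+00,  2.21239283e-01,  1.52761499e+00, -2.90586151e-05,
        1.39470986e+00, -1.26092556e-01]), 'dq': array([ 1.40361329e-03, -5.90028697e-05,  5.09518044e-04,  7.03037826e-04,
       -2.01519333e-03, -1.31519329e-03]), 'joint_efforts': array([ 3.06628217e-04, -4.96893311e+01, -3.89392912e+01, -5.01585248e-05,
        1.11116795e-02, -1.28027014e-05]), 'eef_pos': array([ 0.22515882, -0.58242411,  0.25218901]), 'tool_rot': array([-6.44536767e-04,  8.24769731e-01, -5.65467876e-01, -7.45958486e-04]), 'wrist_force': array([ 0.71453697, -0.24621767,  0.50145434]), 'moment': array([0.00186436, 0.04885701, 0.03352892]), 'opening': 0.08551773380140669}
{'fx': 575.537703037547, 'fy': 575.537703037547, 'cx': 310.7138464007083, 'cy': 240.30975470878548, 'T': array([[-0.02500198,  0.9800198 , -0.19732233,  0.36060128],
       [-0.9995978 , -0.0271505 , -0.0081902 , -0.13575239],
       [-0.01338396,  0.19703819,  0.98030445,  1.30777919],
       [ 0.        ,  0.        ,  0.        ,  1.        ]])} {'fx': 513.763730303957, 'fy': 513.7637303039
[... 1070 characters left out ...]
.5636 -0.1753  0.    ]
side muddler_head 0.63 [258.3 290.8] [ 0.4637 -0.1729  0.    ]
side muddler_tail 0.59 [341.6 290. ] [ 0.6487 -0.1825  0.    ]
side cutout 0.88 [287.7 216.3] [0.535  0.1177 0.012 ]
side bridge 0.83 [263.6 209.1] [0.4732 0.0974 0.049 ]
side jaws 0.59 [314.3 201.2] [0.608  0.1418 0.042 ]
side shaker 0.59 [391.3 265. ] [ 0.7763 -0.0986  0.    ]
side tumbler 0.72 [291.5 223. ] [0.5445 0.1024 0.    ]
side tumbler 0.61 [383.7 323.7] [ 0.7236 -0.2951 -0.    ]
side syrup 0.86 [371.9 206.5] [0.7724 0.1743 0.    ]
side jigger 0.78 [240.2 394.8] [ 0.4396 -0.4559  0.    ]
side jigger 0.72 [262.5 290.9] [ 0.4731 -0.1738  0.    ]
side tape 0.62 [360.  384.2] [ 0.6538 -0.4469  0.    ]
```

```bash
python3 -c "
import cv2,numpy as np
a=cv2.imread('pics/top0.png');b=cv2.imread('pics/side0.png');print(a.shape)"
```

```text
(480, 640, 3)
```

View pics/top0.png

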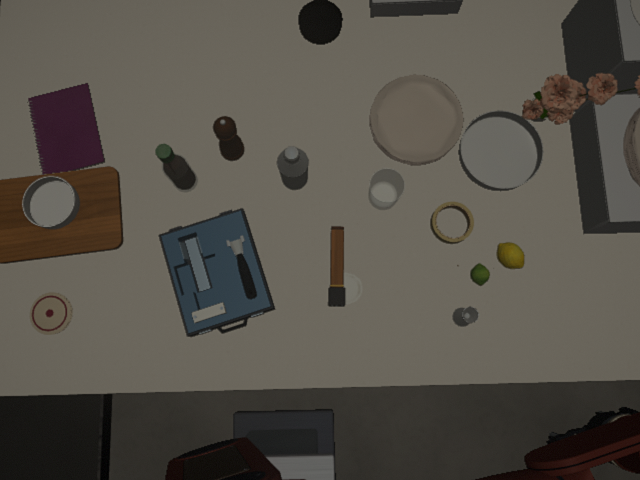

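View pics/side0.png

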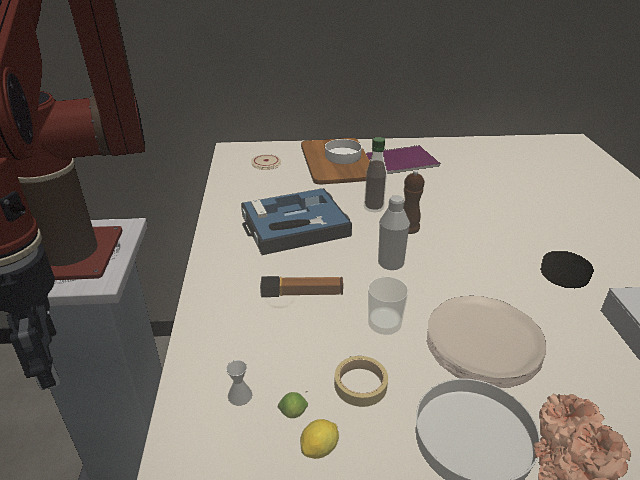

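The top view shows the muddler (columns ~337, rows 227–306) head toward the robot. The case has its bridge at about (209,313) and its jaws near (188,248). The side view agrees, and the way at z = 0.25 is clear.

>>> send_rows(series=[[[-21,-38,0],[0,0,0],1],[[-21,-38,0],[0,0,0],1],[[-21,-38,0],[0,0,0],1],[[-21,-38,0],[0,0,0],1],[[-21,-38,0],[0,0,0],1],[[-21,-38,0],[0,0,0],1],[[-21,-38,0],[0,0,0],1],[[-21,-38,0],[0,0,0],1],[[-21,-38,0],[0,0,0],1],[[-21,-38,0],[0,0,0],1],[[-21,-38,0],[0,0,0],1],[[-21,-38,0],[0,0,0],1]])

```text
time_s: 2.5
eef_pos: [0.5608, -0.182, 0.2535]
tool_rot: [-0.0, 0.825, -0.565, 0.0]
wrist_force: [-0.1, -0.7, -0.5]
opening: 0.0854
```

>>> send_rows(series=[[[0,0,0],[0,0,7],0.6],[[0,0,0],[0,0,7],0.6],[[0,0,0],[0,0,7],0.6],[[0,0,0],[0,0,7],0.6],[[0,0,0],[0,0,0],0.6],[[0,0,0],[0,0,0],0.6]])

```text
time_s: 3.1
eef_pos: [0.5598, -0.1835, 0.2533]
tool_rot: [-0.0, -0.665, 0.747, 0.0]
wrist_force: [0.8, 0.6, -0.0]
opening: 0.0515
```

```bash
python3 - <<'E'
from h import *
s=sensors.state();print(s["eef_pos"],s["qpos"],R.from_quat(s["tool_rot"],scalar_first=True).as_matrix().round(3),s["opening"])
P=viewer.camera_params("wrist");print(P["T"].round(3),P["fx"],P["cx"],P["cy"])
cap("wrist","w0")
for t in("muddler","muddler_head","muddler_tail"): lm("wrist",t,0)
E
```

```text
[ 0.55978528 -0.18354408  0.2533005 ] [-4.50645965e-01  1.35397344e-01  1.62319760e+00 -2.37419613e-05
  1.38301346e+00  1.23681713e+00] [[-0.116 -0.993 -0.   ]
 [-0.993  0.116 -0.   ]
 [ 0.     0.    -1.   ]] 0.05146212736063557
[[-0.117  0.955  0.273  0.628]
 [-0.993 -0.113 -0.032 -0.191]
 [ 0.    -0.275  0.962  0.373]
 [ 0.     0.     0.     1.   ]] 366.4110934408062 317.99517555908864 242.41343273392218
wrist muddler 0.85 [312.1 209.3] [ 0.558  -0.1765  0.    ]
wrist muddler_head 0.74 [320.5 289.4] [ 0.4683 -0.1747  0.    ]
wrist muddler_head 0.39 [316.2 208. ] [ 0.5588 -0.1809  0.    ]
wrist muddler_tail 0.82 [312.1 121.2] [ 0.6438 -0.1872  0.    ]
```

View pics/w0.png

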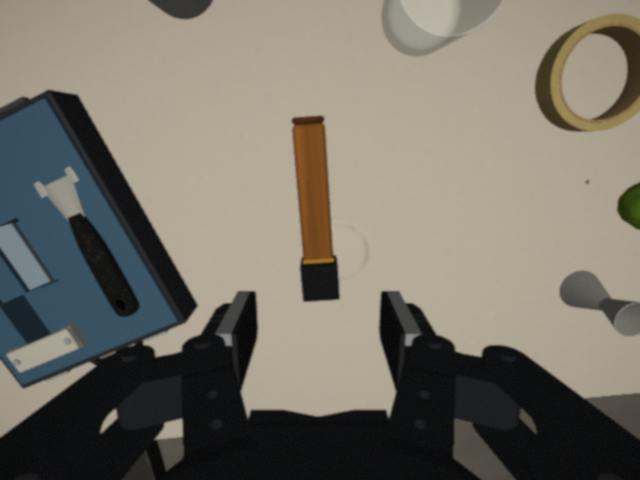

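```bash
python3 - <<'E'
from h import *
a=onz("wrist",[(294+325)/2,124.5],.03);b=onz("wrist",[(304+339)/2,299],.03);n=onz("wrist",[(303+335)/2,258],.03)
d=a-b;c=(a+b)/2
print(a,b,n,c,np.linalg.norm(d),np.linalg.norm(a-n),np.degrees(np.arctan2(d[1],d[0])))
t=sensors.state();M=R.from_quat(t["tool_rot"],scalar_first=True).as_matrix()
print(M.T@(c-t["eef_pos"])*1e3)
E
```

```text
[ 0.63998916 -0.1847815   0.03      ] [ 0.47046407 -0.17573392  0.03      ] [ 0.51445566 -0.17839661  0.03      ] [ 0.55522662 -0.18025771  0.03      ] 0.16976635761872455 0.12569577412826435 -3.054987390408589
[ -2.79309322   4.93538827 223.35024716]
```

```bash
python3 - <<'E'
from h import *
a=onz("wrist",[(292.5+324)/2,116],.03);b=onz("wrist",[(304+339)/2,299.5],.03)
d=a-b;c=(a+b)/2
print(a,b,c,np.linalg.norm(d),np.degrees(np.arctan2(d[1],d[0])))
t=sensors.state();M=R.from_quat(t["tool_rot"],scalar_first=True).as_matrix()
print(M.T@(c-t["eef_pos"])*1e3)
im=cv2.imread("pics/w0.png")[100:310,270:370];cv2.imwrite("pics/c0.png",cv2.resize(im,None,fx=2.8,fy=2.8,interpolation=cv2.INTER_CUBIC))
E
```

```text
[ 0.64724417 -0.18457898  0.03      ] [ 0.46991311 -0.17566948  0.03      ] [ 0.55857864 -0.18012423  0.03      ] 0.17755472863053623 -2.8762470157818023
[ -3.32222481   1.62269994 223.35047481]
```

View pics/c0.png

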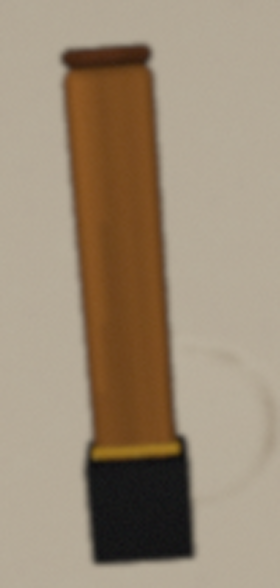

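>>> send_rows(series=[[[0,0,0],[0,0,-3.8],0.6],[[-3.3,-2,30],[0,0,0],0.6],[[0,0,40],[0,0,0],0.6],[[0,0,40],[0,0,0],0.6],[[0,0,40],[0,0,0],0.6],[[0,0,0],[0,0,0],0.6]])

```text
time_s: 3.9
eef_pos: [0.5574, -0.1783, 0.0969]
tool_rot: [-0.002, -0.688, 0.726, 0.006]
wrist_force: [-1.6, 0.1, -0.8]
opening: 0.0511
```

```bash
python3 - <<'E'
from h import *
s=sensors.state();print(s["eef_pos"],s["tool_rot"],s["opening"])
cap("wrist","w1")
for t in("muddler","muddler_head","muddler_tail"): lm("wrist",t,0)
E
```

```text
[ 0.55740566 -0.17829847  0.09686427] [-0.00218482 -0.68814394  0.72554888  0.00565388] 0.05108469507716606
wrist muddler 0.57 [321.3 250.4] [ 0.5609 -0.1813  0.    ]
wrist muddler_tail 0.67 [322.2  95.2] [ 0.6561 -0.1879  0.    ]
```

View pics/w1.png

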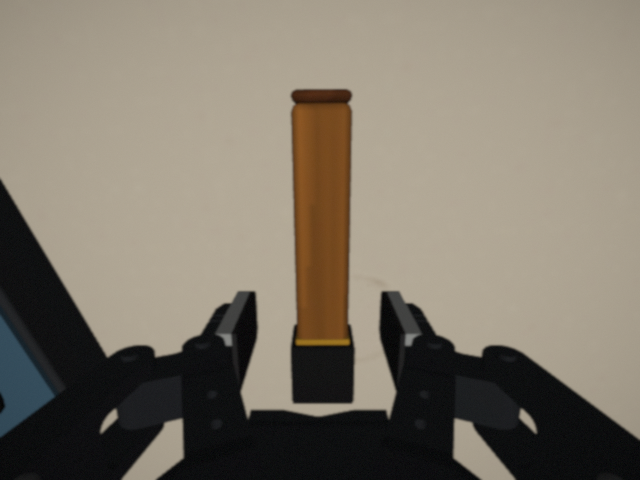

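>>> send_rows(series=[[[0,0,35],[0,0,0],0.6],[[0,0,34],[0,0,0],0.6],[[0,0,0],[0,0,0],0.6],[[0,0,0],[0,0,0],0],[[0,0,0],[0,0,0],0],[[0,0,0],[0,0,0],0],[[0,0,0],[0,0,0],0],[[0,0,0],[0,0,0],0]], force=80)

```text
time_s: 4.9
eef_pos: [0.5642, -0.1814, 0.0376]
tool_rot: [0.001, -0.688, 0.726, -0.002]
wrist_force: [-1.3, 0.6, 6.5]
opening: 0.0279
```

>>> send_rows(series=[[[0,0,0],[0,0,0],0],[[0,0,0],[0,0,0],0]])

```text
time_s: 5.1
eef_pos: [0.5642, -0.1813, 0.0376]
tool_rot: [0.001, -0.688, 0.726, -0.002]
wrist_force: [-1.3, 0.9, 7.4]
opening: 0.0277
```

```bash
python3 - <<'E'
from h import *
s=sensors.state();print(s["eef_pos"],s["tool_rot"],s["opening"],s["wrist_force"],s["moment"],arm.tip_reach)
cap("wrist","w2")
for t in("muddler","muddler_tail"): lm("wrist",t,0)
E
```

```text
[ 0.5641919  -0.1813495   0.03764632] [ 0.00095293 -0.68796594  0.72573821 -0.00245069] 0.027736133226486638 [-1.31128344  0.92598995  7.38910104] [ 0.10018506  0.2643564  -0.003427  ] 0.022
wrist muddler 0.84 [316.3 301.7] [ 0.5591 -0.1795  0.    ]
wrist muddler_tail 0.65 [321.9  95.5] [ 0.649  -0.1867  0.    ]
```

View pics/w2.png

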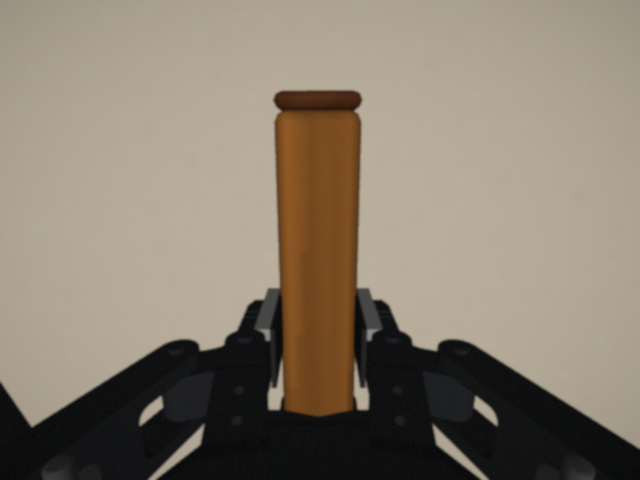

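The grip is shallow: TCP z is 0.0376 where I wanted about 0.027. I'll reopen and go lower.

>>> send_rows(series=[[[0,0,0],[0,0,0],0.6],[[0,0,0],[0,0,0],0.6],[[0,0,0],[0,0,0],0.6]])

```text
time_s: 5.55
eef_pos: [0.5621, -0.1804, 0.0347]
tool_rot: [0.0, -0.688, 0.726, -0.0]
wrist_force: [-0.7, 0.7, -0.1]
opening: 0.0508
```

>>> send_rows(series=[[[0,0,4],[0,0,0],0.6],[[0,0,3],[0,0,0],0.6],[[0,0,0],[0,0,0],0.5],[[0,0,0],[0,0,0],0.42],[[0,0,0],[0,0,0],0],[[0,0,0],[0,0,0],0],[[0,0,0],[0,0,0],0],[[0,0,0],[0,0,0],0]], force=80)

```text
time_s: 6.35
eef_pos: [0.5621, -0.1804, 0.0274]
tool_rot: [0.0, -0.688, 0.726, -0.0]
wrist_force: [0.6, -0.7, -0.4]
opening: 0.0287
```

>>> send_rows(series=[[[0,0,-20],[0,0,0],0],[[0,0,-35],[0,0,0],0],[[0,0,-40],[0,0,0],0],[[0,0,-40],[0,0,0],0],[[-25,8,-30],[0,0,0],0],[[-40,8,0],[0,0,0],0],[[-40,8,0],[0,0,0],0],[[-40,8,0],[0,0,0],0],[[-30,8,0],[0,0,0],0],[[0,0,0],[0,0,0],0],[[0,0,0],[0,0,0],0],[[0,0,0],[0,0,0],0]])

```text
time_s: 7.55
eef_pos: [0.5315, -0.0042, 0.1921]
tool_rot: [-0.0, -0.688, 0.726, -0.0]
wrist_force: [-0.2, -0.5, -1.5]
opening: 0.0286
```

```bash
python3 - <<'E'
from h import *
s=sensors.state();print(s["eef_pos"],s["tool_rot"],s["opening"],s["wrist_force"])
cap("wrist","w3")
for t,z in dict(kit_case=0,cutout=.012,bridge=.049,jaws=.042).items(): lm("wrist",t,z)
E
```

```text
[ 0.53145818 -0.00416761  0.19212745] [-2.02662034e-04 -6.87752102e-01  7.25945590e-01 -7.08237182e-05] 0.028589384807984126 [-0.18988908 -0.48731901 -1.49622871]
wrist kit_case 0.81 [204.7 202.9] [0.5516 0.0927 0.    ]
wrist cutout 0.75 [159.1 222.9] [0.5387 0.1294 0.012 ]
wrist bridge 0.61 [183.  316.1] [0.4702 0.107  0.049 ]
wrist bridge 0.45 [158.8 224.2] [0.5453 0.1131 0.049 ]
wrist jaws 0.89 [104.2 143. ] [0.6047 0.1448 0.042 ]
```

View pics/w3.png

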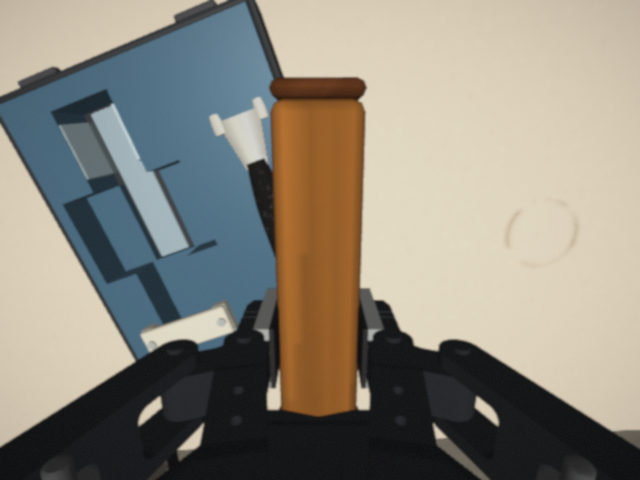

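```bash
python3 - <<'E'
from h import *
P=viewer.camera_params("wrist")
def show(n,a,b,z):
    A=onz("wrist",a,z,P);B=onz("wrist",b,z,P);d=B-A
    print(n,A.round(4),B.round(4),np.linalg.norm(d).round(4),np.degrees(np.arctan2(d[1],d[0])).round(2))
show("far edge",(240,4),(0,101),.042)
show("left edge",(135,355),(2,115),.042)
show("bed axis",(175,253),(102,105),.012)
show("bed left",(160,258),(92,108),.012)
show("bed right",(190,248),(112,103),.012)
show("bridge edge",(223,302),(140,330),.055)
show("notch right x38-ish",(180,161),(140,171),.042)
im=cv2.imread("pics/w3.png")[80:365,40:290];cv2.imwrite("pics/c3.png",cv2.resize(im,None,fx=2.1,fy=2.1,interpolation=cv2.INTER_CUBIC))
E
```

```text
far edge [0.6857 0.0385 0.042 ] [0.6364 0.2106 0.042 ] 0.179 105.98
left edge [0.4331 0.156  0.042 ] [0.6273 0.2119 0.042 ] 0.202 16.04
bed axis [0.5117 0.1206 0.012 ] [0.6333 0.1573 0.012 ] 0.127 16.77
bed left [0.5079 0.1343 0.012 ] [0.6315 0.1655 0.012 ] 0.1275 14.15
bed right [0.5154 0.1071 0.012 ] [0.6343 0.1493 0.012 ] 0.1261 19.55
bridge edge [0.4832 0.0721 0.055 ] [0.4631 0.14   0.055 ] 0.0708 106.54
notch right x38-ish [0.5893 0.093  0.042 ] [0.5839 0.1231 0.042 ] 0.0306 100.24
```

View pics/c3.png

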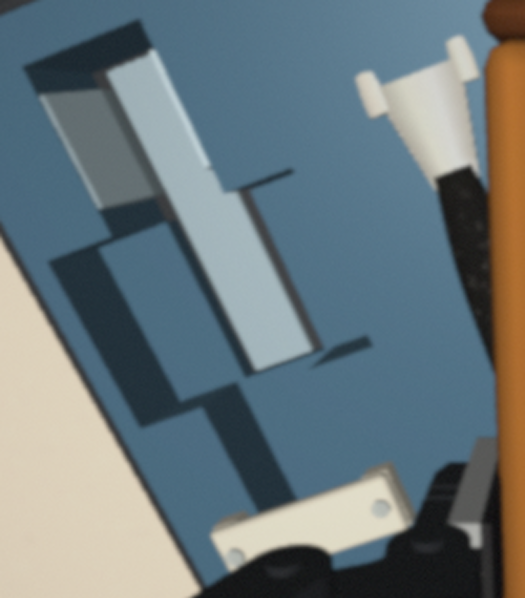

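```bash
python3 - <<'E'
from h import *
P=viewer.camera_params("wrist")
u=np.array([np.cos(np.radians(16.3)),np.sin(np.radians(16.3)),0]);v=np.array([-u[1],u[0],0])
px=lambda x,y:(40+x/2.1,80+y/2.1)
a=onz("wrist",px(286,360),.012,P)+.029*u
b=onz("wrist",px(299,503.5),.055,P)+.074*u
c=onz("wrist",(104.2,143),.042,P)-.068*u
d=onz("wrist",(183,316.1),.049,P)+.074*u
le=onz("wrist",(70,238),.042,P)
print(a,b,c,d)
e=np.array([.5387,.1294,.012])
for q in (a,b,c,d,e): print((q-a)@u*1e3,(q-a)@v*1e3)
# case centre edge checks: left edge v offset (case +y = 100mm), far edge u
print("left edge v from a",(le-a)@v, "far edge u from a",(onz("wrist",(120,52.5),.042,P)-a)@u)
for x in(-96,-74,-29,48,95):
  print(x,[np.round(proj("wrist",a+u*x/1e3+v*w+np.array([0,0,.03 if abs(w)>.015 else 0]),P),0) for w in(-.022,-.013,0,.013,.022)])
E
```

```text
[0.54084447 0.12753712 0.012     ] [0.54106495 0.12622664 0.055     ] [0.53946403 0.1257278  0.042     ] [0.54119311 0.12785962 0.049     ]
0.0 0.0
-0.1561848853197498 -1.3196863665940595
-1.8327621599969481 -1.3491560664101379
0.4251426182187586 0.21168805645768446
-1.5354215534986768 2.3898827637238256
left edge v from a 0.05721065208264688 far edge u from a 0.1145081047302671
-96 [array([222., 327.]), array([221., 314.]), array([208., 318.]), array([195., 322.]), array([174., 343.])]
-74 [array([211., 304.]), array([212., 292.]), array([198., 297.]), array([185., 301.]), array([162., 321.])]
-29 [array([188., 254.]), array([190., 247.]), array([176., 251.]), array([162., 256.]), array([137., 272.])]
48 [array([142., 158.]), array([149., 160.]), array([135., 165.]), array([120., 171.]), array([ 88., 178.])]
95 [array([111.,  92.]), array([121., 100.]), array([106., 106.]), array([ 91., 112.]), array([ 54., 114.])]
```

>>> send_rows(series=[[[0,0,0],[0,0,-6.5],0],[[0,0,0],[0,0,-6.5],0],[[0,0,0],[0,0,-6.4],0],[[0,0,0],[5,0,0],0],[[0,0,0],[5,0,0],0],[[0,0,0],[4.7,0,0],0],[[0,0,0],[0,0,0],0],[[0,0,0],[0,0,0],0]])

```text
time_s: 8.6
eef_pos: [0.5312, -0.0041, 0.1926]
tool_rot: [-0.102, 0.794, -0.595, 0.076]
wrist_force: [0.4, -0.7, -1.4]
opening: 0.0286
```

```bash
cat >> h.py <<'E'
C=np.array([.5407,.1268,.012]);yaw=np.radians(16.3)
u=np.array([np.cos(yaw),np.sin(yaw),0]);v=np.array([-u[1],u[0],0]);B=np.stack([u,v,[0,0,1]],1)
gx,gz=3.5,27.4
def rep():
    """print TCP in cutout mm, head lower edge in cutout, muddler pitch/yaw relative to the cutout; return tool rot"""
    s=sensors.state();M=R.from_quat(s["tool_rot"],scalar_first=True).as_matrix()
    Mc=B.T@M;t=B.T@(s["eef_pos"]-C)*1e3
    mx,my,mz=-Mc[:,1],-Mc[:,0],-Mc[:,2]
    f=lambda X,Z:t+mx*(X-gx)+mz*(Z-gz)
    print("t",round(s["time_s"],2),"tcp",t.round(1),"H",f(-90,0).round(1),"Hup",f(-90,30).round(1),"tail",f(90,0).round(1),"pitch",np.degrees(np.arcsin(mx[2])).round(2),"yaw",np.degrees(np.arctan2(mx[1],mx[0])).round(2),"F",(B.T@s["wrist_force"]).round(1),"mom",(B.T@s["moment"]).round(2),"op",round(s["opening"],4))
    return t,Mc
def goal(xyz):
    t,Mc=rep();print("tool shift mm",(Mc.T@(np.array(xyz)-t)).round(1))
E
python3 - <<'E'
from h import *
# gx check from w3 : tail top edge mid (318,78), top at tcp+2.6mm before rotation
goal([23.2,0,118])
E
```

```text
t 8.6 tcp [ -45.8 -122.9  180.6] H [-129.4 -122.9  130.4] Hup [-137.  -122.9  159.5] tail [  44.8 -123.   175.9] pitch 14.62 yaw -0.04 F [ 0.2 -0.8 -1.4] mom [-0.02  0.15  0.05] op 0.0286
tool shift mm [-123.   -50.9   77.9]
```

>>> send_rows(series=[[[-31,-13,19.5],[0,0,0],0],[[-31,-13,19.5],[0,0,0],0],[[-31,-13,19.5],[0,0,0],0],[[-30,-12,19.5],[0,0,0],0],[[0,0,0],[0,0,0],0],[[0,0,0],[0,0,0],0],[[0,0,0],[0,0,0],0]])

```text
time_s: 9.3
eef_pos: [0.5639, 0.1336, 0.1303]
tool_rot: [-0.102, 0.794, -0.595, 0.077]
wrist_force: [-0.1, 0.1, -2.3]
opening: 0.0283
```

```bash
python3 - <<'E'
from h import *
goal([23.2,0,55])
P=viewer.camera_params("wrist");cap("wrist","w4")
s=sensors.state();M=R.from_quat(s["tool_rot"],scalar_first=True).as_matrix()
# predicted tail top edge px for several gx
for g in(0,3.5,7): print(g,np.round(proj("wrist",s["eef_pos"]+(-M[:,1])*(90-g)/1e3+(-M[:,2])*.0026,P),1))
for x,y,z in((95,0,0),(98,22,30),(98,-22,30),(-74,0,43),(38,48,30),(38,-48,30),(-30,48,30)):print((x,y,z),np.round(proj("wrist",C+B@np.array([x,y,z])/1e3,P)))
cap("side","s4");im=cv2.imread("pics/s4.png")[110:320,180:460];im=cv2.resize(im,None,fx=2,fy=2,interpolation=cv2.INTER_CUBIC);w=cv2.imread("pics/w4.png")[:420]
out=np.zeros((420,1200,3),np.uint8);out[:,:640]=w;out[:,640:]=im;cv2.imwrite("pics/j4.png",cv2.resize(out,(800,280)))
out=np.vstack([cv2.resize(im,(640,480))[:0],w]);cv2.imwrite("pics/w4c.png",w)
E
```

```text
t 9.3 tcp [2.420e+01 1.000e-01 1.183e+02] H [-59.3  -0.   68.1] Hup [-66.9  -0.   97.1] tail [1.148e+02 1.000e-01 1.137e+02] pitch 14.7 yaw 0.04 F [-0.1  0.1 -2.3] mom [ 0.    0.14 -0.05] op 0.0283
tool shift mm [ 0. 17. 61.]
0 [323.6  61.7]
3.5 [323.5  74.8]
7 [323.5  87.6]
(95, 0, 0) [320. 184.]
(98, 22, 30) [284. 172.]
(98, -22, 30) [357. 172.]
(-74, 0, 43) [320. 467.]
(38, 48, 30) [241. 271.]
(38, -48, 30) [399. 271.]
(-30, 48, 30) [241. 382.]
```

View pics/w4.png

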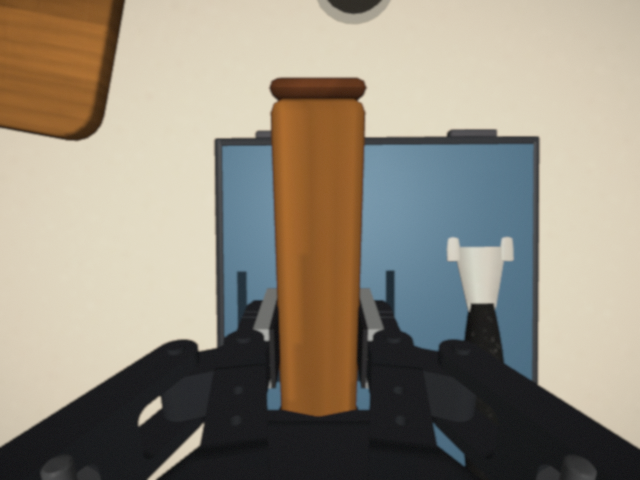

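>>> send_rows(series=[[[0,5,19.3],[0,0,0],0],[[0,5,19.3],[0,0,0],0],[[0,3.8,14.5],[0,0,0],0],[[0,1.3,4.8],[0,0,0],0],[[0,0,0],[0,0,0],0],[[0,0,0],[0,0,0],0]])

```text
time_s: 10.0
eef_pos: [0.5641, 0.1337, 0.0711]
tool_rot: [-0.103, 0.794, -0.595, 0.077]
wrist_force: [0.9, -0.7, -2.3]
opening: 0.0284
```

```bash
sed -i 's/gx,gz=3.5/gx,gz=4.3/' h.py; python3 -c "
from h import *
rep()"
```

```text
t 10.0 tcp [24.4  0.  59.1] H [-59.8   0.    8.6] Hup [-67.4   0.   37.6] tail [114.3  -0.   54.5] pitch 14.8 yaw -0.0 F [ 0.7 -0.9 -2.3] mom [-0.02  0.19 -0.02] op 0.0284
```

>>> send_rows(series=[[[0,1,3.9],[0,0,0],0],[[0,0.5,1.9],[0,0,0],0],[[0,0.3,1],[0,0,0],0],[[0,0,0],[0,0,0],0],[[0,0,0],[0,0,0],0]])

```text
time_s: 10.5
eef_pos: [0.5632, 0.1341, 0.063]
tool_rot: [-0.102, 0.794, -0.595, 0.077]
wrist_force: [-0.3, -0.9, -1.5]
opening: 0.029
```

```bash
python3 -c "
from h import *
rep()"
```

```text
t 10.5 tcp [23.7  0.7 51. ] H [-60.6   0.6   0.5] Hup [-68.2   0.6  29.6] tail [113.5   0.7  46.2] pitch 14.7 yaw 0.04 F [-0.5 -0.8 -1.5] mom [0.03 0.17 0.  ] op 0.029
```

>>> send_rows(series=[[[0,0.2,0.8],[0,0,0],0],[[0,0,0],[0,0,0],0],[[0,0,0],[0,0,0],0]])

```text
time_s: 10.8
eef_pos: [0.5632, 0.1341, 0.0621]
tool_rot: [-0.102, 0.794, -0.595, 0.077]
wrist_force: [0.1, 0.4, -1.9]
opening: 0.0285
```

```bash
python3 -c "
from h import *
rep()"
```

```text
t 10.8 tcp [23.7  0.6 50.1] H [-60.6   0.6  -0.3] Hup [-68.2   0.6  28.7] tail [113.5   0.7  45.3] pitch 14.7 yaw 0.03 F [ 0.2  0.3 -1.9] mom [-0.02  0.13  0.04] op 0.0285
```

>>> send_rows(series=[[[0,4.84,-1.27],[0,0,0],0],[[0,4.84,-1.27],[0,0,0],0],[[0,4.84,-1.27],[0,0,0],0],[[0,4.84,-1.27],[0,0,0],0],[[0,1.94,-0.5],[0,0,0],0],[[0,0,0],[0,0,0],0],[[0,0,0],[0,0,0],0]])

```text
time_s: 11.5
eef_pos: [0.5422, 0.1278, 0.0622]
tool_rot: [-0.102, 0.794, -0.595, 0.077]
wrist_force: [0.6, -0.0, -2.0]
opening: 0.0283
```

```bash
python3 -c "
from h import *
rep()
viewer.capture('side');lm('side','muddler_tail',.06)"
```

```text
t 11.5 tcp [ 1.7  0.6 50.2] H [-82.5   0.5  -0.2] Hup [-90.1   0.5  28.8] tail [91.6  0.6 45.5] pitch 14.72 yaw 0.02 F [ 0.6 -0.2 -2. ] mom [ 0.05  0.23 -0.01] op 0.0283
side muddler_tail 0.64 [322.4 194.6] [0.6299 0.1446 0.06  ]
```

>>> send_rows(series=[[[0,1.94,-0.5],[0,0,0],0],[[0,1.94,-0.5],[0,0,0],0],[[0,0.97,-0.25],[0,0,0],0],[[0,0,0],[0,0,0],0],[[0,0,0],[0,0,0],0]])

```text
time_s: 12.1
eef_pos: [0.5373, 0.1264, 0.0621]
tool_rot: [-0.102, 0.794, -0.595, 0.077]
wrist_force: [0.1, 0.6, -2.0]
opening: 0.0288
```

```bash
python3 -c "
from h import *
rep()"
```

```text
t 12.1 tcp [-3.4  0.6 50.1] H [-87.7   0.6  -0.4] Hup [-95.3   0.6  28.7] tail [86.5  0.7 45.3] pitch 14.7 yaw 0.03 F [ 0.2  0.6 -2. ] mom [0.02 0.16 0.06] op 0.0288
```

>>> send_rows(series=[[[0,0.97,-0.25],[0,0,0],0],[[0,0.97,-0.25],[0,0,0],0],[[0,0,0],[0,0,0],0],[[0,0,0],[0,0,0],0]])

```text
time_s: 12.5
eef_pos: [0.5358, 0.1259, 0.0623]
tool_rot: [-0.103, 0.794, -0.595, 0.077]
wrist_force: [2.6, 1.4, -2.4]
opening: 0.0285
```

```bash
python3 -c "
from h import *
rep()"
```

```text
t 12.5 tcp [-5.   0.6 50.3] H [-89.2   0.5  -0.2] Hup [-96.8   0.5  28.8] tail [84.9  0.6 45.7] pitch 14.76 yaw 0.02 F [ 2.9  0.6 -2.4] mom [ 0.07 -0.27 -0.  ] op 0.0285
```

```bash
cat >> h.py <<'E'
def rows(th0,th1,h0,h1,n):
    """tool-frame rows for pitching; h=(x,z) of head lower edge in mm, degrees"""
    def T(th,h):
        a=np.radians(th);c,s=np.cos(a),np.sin(a)
        return np.array([h[0]+(90+gx)*c-gz*s,h[1]+(90+gx)*s+gz*c])
    for i in range(n):
        k0,k1=i/n,(i+1)/n;h0,h1=map(np.array,(h0,h1))
        a=th0+(th1-th0)*k0;d=T(th0+(th1-th0)*k1,h0+(h1-h0)*k1)-T(a,h0+(h1-h0)*k0)
        a=np.radians(a);c,s=np.cos(a),np.sin(a)
        print([[0,round(-(d@[c,s]),1),round(-(d@[-s,c]),1)],[round((th1-th0)/n,2),0,0],0])
E
python3 -c "
from h import *
rows(14.76,6,(-89.2,-.2),(-90,0),5)
print();rows(6,0,(-90,0),(-92,0),4)"
```

```text
[[0, np.float64(-0.6), np.float64(2.8)], [-1.75, 0, 0], 0]
[[0, np.float64(-0.6), np.float64(2.8)], [-1.75, 0, 0], 0]
[[0, np.float64(-0.6), np.float64(2.8)], [-1.75, 0, 0], 0]
[[0, np.float64(-0.6), np.float64(2.8)], [-1.75, 0, 0], 0]
[[0, np.float64(-0.6), np.float64(2.8)], [-1.75, 0, 0], 0]

[[0, np.float64(-0.2), np.float64(2.4)], [-1.5, 0, 0], 0]
[[0, np.float64(-0.2), np.float64(2.4)], [-1.5, 0, 0], 0]
[[0, np.float64(-0.2), np.float64(2.5)], [-1.5, 0, 0], 0]
[[0, np.float64(-0.2), np.float64(2.5)], [-1.5, 0, 0], 0]
```

>>> send_rows(series=[[[0,-0.6,2.8],[-1.75,0,0],0],[[0,-0.6,2.8],[-1.75,0,0],0],[[0,-0.6,2.8],[-1.75,0,0],0],[[0,-0.6,2.8],[-1.75,0,0],0],[[0,-0.6,2.8],[-1.75,0,0],0],[[0,0,0],[0,0,0],0],[[0,0,0],[0,0,0],0]], force=120)

```text
time_s: 13.2
eef_pos: [0.541, 0.1277, 0.049]
tool_rot: [-0.042, 0.799, -0.599, 0.031]
wrist_force: [0.9, 2.4, -1.6]
opening: 0.028
```

```bash
python3 -c "
from h import *
rep()"
```

```text
t 13.2 tcp [ 0.5  0.8 37. ] H [-90.4   0.8  -0.1] Hup [-93.5   0.7  29.7] tail [88.6  0.9 18.7] pitch 6.0 yaw 0.05 F [ 1.5  2.1 -1.6] mom [ 0.29 -0.    0.1 ] op 0.028
```

>>> send_rows(series=[[[-0.5,-0.2,2.4],[-1.5,0,0],0],[[0,-0.2,2.4],[-1.5,0,0],0],[[0,0,0],[0,0,0],0],[[0,0,0],[0,0,0],0]])

```text
time_s: 13.6
eef_pos: [0.5423, 0.1285, 0.0446]
tool_rot: [-0.021, 0.8, -0.599, 0.016]
wrist_force: [1.4, 2.2, 2.2]
opening: 0.028
```

```bash
python3 -c "
from h import *
rep()"
```

```text
t 13.6 tcp [ 2.   1.2 32.6] H [-90.7   1.2   0.3] Hup [-92.3   1.2  30.2] tail [89.   1.3  9.8] pitch 3.04 yaw 0.04 F [1.9 1.7 2.2] mom [ 0.47 -0.5   0.12] op 0.028
```

>>> send_rows(series=[[[-0.5,-0.2,2.5],[-1.5,0,0],0],[[0,-0.2,2.5],[-1.5,0,0],0],[[0,0,0],[0,0,0],0],[[0,0,0],[0,0,0],0]])

```text
time_s: 14.0
eef_pos: [0.5434, 0.1289, 0.0403]
tool_rot: [-0.001, 0.8, -0.599, 0.001]
wrist_force: [1.6, 2.3, 6.3]
opening: 0.028
```

```bash
python3 -c "
from h import *
rep()"
```

```text
t 14.0 tcp [ 3.2  1.3 28.3] H [-91.1   1.2   0.7] Hup [-91.1   1.2  30.7] tail [88.9  1.3  1.1] pitch 0.1 yaw 0.05 F [2.2 1.8 6.3] mom [ 0.31 -0.61  0.28] op 0.028
```

>>> send_rows(series=[[[0,0,1],[-0.3,0,0],0],[[0,0,1],[0,0,0],0],[[0,0,0],[0,0,0],0],[[0,0,0],[0,0,0],0]])

```text
time_s: 14.4
eef_pos: [0.5436, 0.129, 0.0395]
tool_rot: [0.001, 0.8, -0.599, -0.001]
wrist_force: [-1.8, 2.5, 14.4]
opening: 0.028
```

```bash
python3 - <<'E'
from h import *
rep()
cap("wrist","w5")
E
```

```text
t 14.4 tcp [ 3.4  1.3 27.5] H [-91.    1.2   0.4] Hup [-90.9   1.2  30.4] tail [89.   1.3 -0.2] pitch -0.17 yaw 0.05 F [-1.1  2.9 14.4] mom [0.42 0.15 0.24] op 0.028
```

View pics/w5.png

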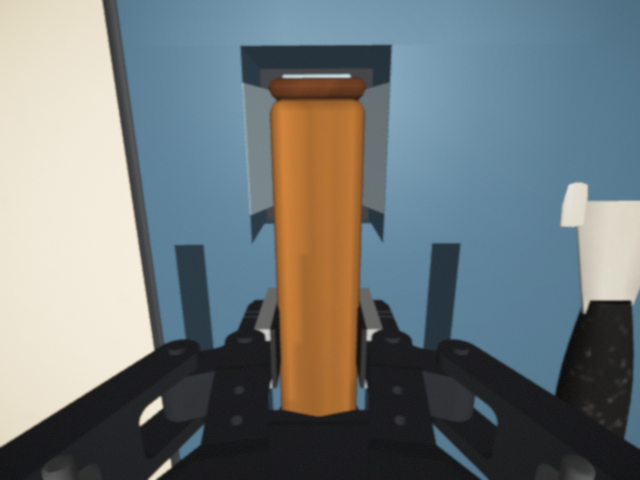

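>>> send_rows(series=[[[0,0,0.4],[-0.4,0,0],0],[[0,0,0],[0,0,0],0],[[0,0,0],[0,0,0],0],[[0,0,0],[0,0,0],0]])

```text
time_s: 14.85
eef_pos: [0.5437, 0.129, 0.0394]
tool_rot: [0.004, 0.8, -0.599, -0.003]
wrist_force: [-2.2, 2.6, 16.5]
opening: 0.0283
```

>>> send_rows(series=[[[0,0,0],[0,0,0],0.55],[[0,0,0],[0,0,0],0.55],[[0,0,0],[0,0,0],0.55],[[0,0,0],[0,0,0],0.55],[[0,0,-10],[0,0,0],0.55],[[0,0,-25],[0,0,0],0.55],[[0,0,-30],[0,0,0],0.55],[[0,0,-30],[0,0,0],0.55],[[0,0,-25],[0,0,0],0.55],[[0,0,0],[0,0,0],0.55],[[0,0,0],[0,0,0],0.55]])

```text
time_s: 15.95
eef_pos: [0.5438, 0.1293, 0.1578]
tool_rot: [0.005, 0.8, -0.599, -0.003]
wrist_force: [0.3, -0.4, -0.1]
opening: 0.0468
```

```bash
python3 - <<'E'
from h import *
rep()
P=viewer.camera_params("wrist");cap("wrist","w6")
for t in("muddler","muddler_tail","cutout","bridge"): 
    for r in landmark_of("wrist",t)[:1]:
        px=np.array(r["position"])*[640,480];print(t,r["confidence"],px,(B.T@(onz("wrist",px,.049 if t=="bridge" else .012)-C)*1e3).round(1))
for z in(28,30,33,36): print(z,np.round(proj("wrist",C+B@np.array([88.9,1.3,z])/1e3,P),1),np.round(proj("wrist",C+B@np.array([98,1.3,30])/1e3,P),1))
E
```

```text
t 15.95 tcp [  3.7   1.6 145.8] H [-90.9   1.5 119.5] Hup [-90.6   1.5 149.5] tail [ 89.1   1.6 117.4] pitch -0.65 yaw 0.03 F [ 0.2 -0.4 -0.1] mom [0.   0.01 0.02] op 0.0468
muddler 0.92 [317.504 233.28 ] [0.8 3.4 0. ]
muddler_tail 0.89 [320.896 107.184] [88.6  1.2  0. ]
bridge 0.93 [317.312 348.912] [-73.4   3.6  37. ]
28 [320.3 107.5] [320.4  91. ]
30 [320.4 107.2] [320.4  91. ]
33 [320.4 106.9] [320.4  91. ]
36 [320.4 106.5] [320.4  91. ]
```

View pics/w6.png

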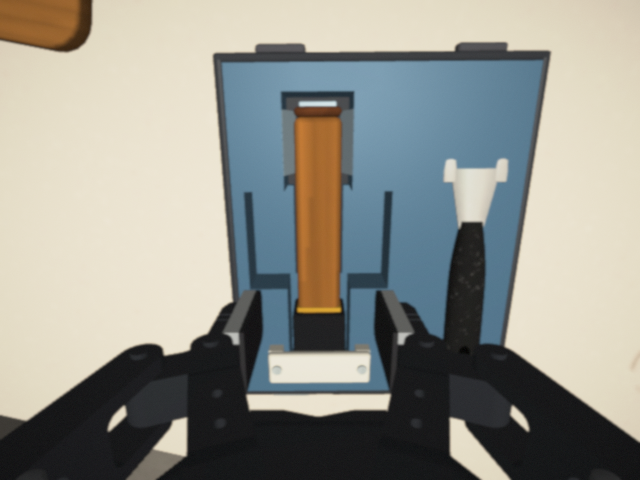

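Released. The view shows the shaft between the jaws and the head under the bridge. I'll probe the tail's height with shut fingertips and firm it down if it stands proud.

>>> send_rows(series=[[[0,0,0],[0.6,0,0],0],[[0,-32,0],[0,0,0],0],[[0,-32,0],[0,0,0],0],[[0,0,0],[0,0,0],0],[[0,0,30],[0,0,0],0],[[0,0,30],[0,0,0],0],[[0,0,20],[0,0,0],0],[[0,0,6],[0,0,0],0],[[0,0,0],[0,0,0],0],[[0,0,0],[0,0,0],0]], force=40)

```text
time_s: 17.2
eef_pos: [0.6052, 0.1472, 0.0719]
tool_rot: [0.0, 0.8, -0.6, -0.0]
wrist_force: [-0.2, -0.2, 0.1]
opening: 0.0
```

```bash
python3 -c "
from h import *
rep()"
```

```text
t 17.2 tcp [67.7  1.5 59.9] H [-26.7   1.5  32.6] Hup [-26.6   1.5  62.6] tail [153.3   1.6  32.4] pitch -0.06 yaw 0.03 F [-0.3 -0.1  0.1] mom [ 0.01 -0.04  0.01] op 0.0
```

Tips are at about z = 38 (cutout), which is 8 mm above flush. Stepping down.

>>> send_rows(series=[[[0,0,3],[0,0,0],0],[[0,0,2],[0,0,0],0],[[0,0,1],[0,0,0],0],[[0,0,0],[0,0,0],0],[[0,0,0],[0,0,0],0]])

```text
time_s: 17.7
eef_pos: [0.6046, 0.1472, 0.0647]
tool_rot: [0.001, 0.8, -0.6, -0.001]
wrist_force: [-0.7, 0.8, 0.2]
opening: 0.0001
```

>>> send_rows(series=[[[0,0,1],[0,0,0],0],[[0,0,0],[0,0,0],0],[[0,0,0],[0,0,0],0]])

```text
time_s: 18.0
eef_pos: [0.6047, 0.1472, 0.0638]
tool_rot: [0.001, 0.8, -0.6, -0.001]
wrist_force: [0.2, 0.1, -0.1]
opening: -0.0001
```

>>> send_rows(series=[[[0,0,1],[0,0,0],0],[[0,0,0],[0,0,0],0],[[0,0,0],[0,0,0],0]])

```text
time_s: 18.3
eef_pos: [0.6048, 0.1472, 0.0637]
tool_rot: [0.001, 0.8, -0.599, -0.001]
wrist_force: [-3.5, -0.7, 7.3]
opening: -0.0001
```

Contact at tip z ≈ 0.0417, against a foam top of 0.042, so the tail is flush. One firm press to confirm, then retreat.

>>> send_rows(series=[[[0,0,1],[0,0,0],0],[[0,0,0],[0,0,0],0],[[0,0,0],[0,0,0],0]])

```text
time_s: 18.6
eef_pos: [0.6049, 0.1472, 0.0633]
tool_rot: [0.001, 0.8, -0.599, -0.001]
wrist_force: [-3.8, 0.1, 9.2]
opening: -0.0
```

>>> send_rows(series=[[[0,0,-10],[0,0,0],0],[[0,0,-30],[0,0,0],0],[[0,0,-40],[0,0,0],0],[[0,0,-40],[0,0,0],0],[[0,0,0],[0,0,0],0],[[0,0,0],[0,0,0],0]])

```text
time_s: 19.2
eef_pos: [0.6057, 0.1474, 0.1834]
tool_rot: [-0.0, 0.8, -0.599, 0.0]
wrist_force: [-0.0, -0.4, -1.9]
opening: 0.0001
```

```bash
python3 - <<'E'
from h import *
rep()
viewer.capture("top");cap("side","s7")
for c in("top","side"):
    for t,z in dict(muddler=.012,muddler_tail=.012,jaws=.042,shaker=0,tumbler=0,syrup=0,jigger=0,tape=0).items(): lm(c,t,z)
im=cv2.imread("pics/s7.png")[150:290,200:400];cv2.imwrite("pics/s7c.png",cv2.resize(im,None,fx=4,fy=4,interpolation=cv2.INTER_CUBIC))
E
```

```text
t 19.2 tcp [ 68.2   1.5 171.4] H [-26.1   1.5 143.9] Hup [-26.1   1.5 173.9] tail [153.9   1.6 144. ] pitch 0.03 yaw 0.03 F [-0.1 -0.4 -1.9] mom [ 0.02  0.03 -0.01] op 0.0001
top muddler 0.72 [203.4 277. ] [0.5431 0.1211 0.012 ]
top muddler_tail 0.62 [189.5 241. ] [0.6275 0.1541 0.012 ]
top jaws 0.65 [190.1 244.8] [0.6126 0.146  0.042 ]
top shaker 0.89 [296.  179.5] [ 0.7717 -0.0937  0.    ]
top shaker 0.44 [459.6 316.2] [ 0.4405 -0.4554  0.    ]
top tumbler 0.94 [379.9 195.9] [ 0.7258 -0.2901  0.    ]
top syrup 0.83 [187.3 179.5] [0.7792 0.1645 0.    ]
top jigger 0.59 [461.3 316. ] [ 0.4408 -0.4593  0.    ]
top tape 0.86 [451.  224.4] [ 0.6525 -0.4516  0.    ]
side muddler 0.65 [254.4 222. ] [0.447  0.0948 0.012 ]
side muddler 0.61 [289.8 210.8] [0.5413 0.1457 0.012 ]
side muddler_tail 0.65 [317.7 207.1] [0.6185 0.1605 0.012 ]
side jaws 0.8 [312.9 202.2] [0.6039 0.1369 0.042 ]
side shaker 0.92 [391.6 265.3] [ 0.7769 -0.0998  0.    ]
side tumbler 0.79 [384.3 320.7] [ 0.7265 -0.2863  0.    ]
side tumbler 0.34 [318.5 207. ] [0.6223 0.181  0.    ]
side syrup 0.8 [374.1 208. ] [0.7772 0.1659 0.    ]
side jigger 0.66 [236.2 391.8] [ 0.4322 -0.4488  0.    ]
side tape 0.64 [361.6 381.9] [ 0.6575 -0.4419  0.    ]
side tape 0.41 [314.  199.6] [0.6121 0.2235 0.    ]
```

View pics/s7c.png

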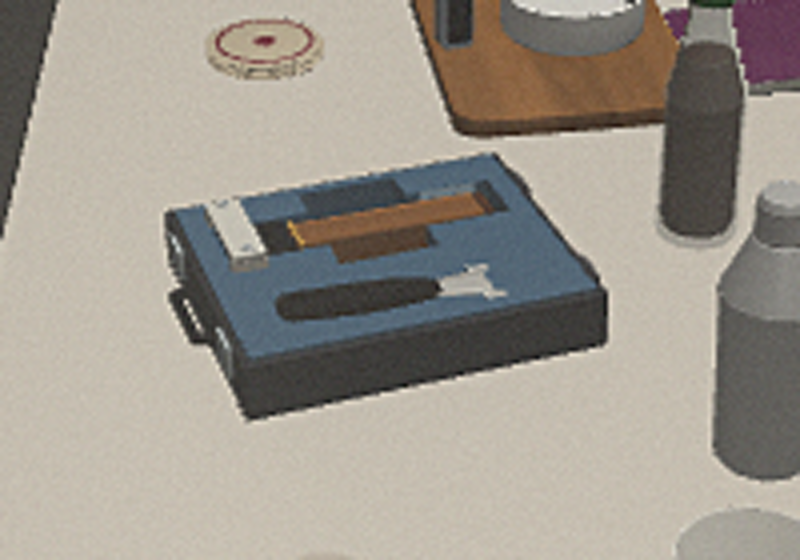

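```bash
python3 -c "
from h import *
print(order.job_done())"
```

```text
the job is handed in; nothing more can be done
None
```

The muddler is put away in the case and the job is handed in, at about 19 s of the 51 s allowed.

**What I did:** My first grip was too shallow, so I reopened, went lower and gripped again near the middle. I tilted the muddler 0.26 rad with the handle up and slid its head under the bridge until it met the end wall, with about 3 N of contact. I then pressed the handle flat between the jaws at about 17–18 N, let go, and pressed the tail once more with shut fingertips.

**Last checks:**
- **Flush:** the fingertips met the tail about 0.3 mm below the foam top, within measuring error. The side picture shows the shaft level with the foam and the head under the bridge.
- **Position:** by the tool pose and wrist camera, the muddler sits within about 1–2 mm of its seated position, straight to within 0.1°. The side camera's handle-end point was several mm off from this. I went with the nearer view.
- **Foam bed:** the peak wrist force in the readings while pressing was about 17 N, under the 30 N that would spoil the bed.
- **Bystanders:** the detectors put all five within about 1 cm of where they were first seen, which is within the detectors' scatter. The arm touched none of them.

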